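# Air the slide-drying box with its lever

## Task

Air the slide-drying box: with the fingertips, press the paddle at the long end of its lever all the way down, so that the short end raises the heavy steel flap, and finish while still holding the paddle down with the flap open. Only press: do not touch the flap or its knob, do not lift the lever out of its notches, and leave the jar, the slide box and the objective where they stand.

Things in the scene. Friction and masses are not known exactly. Their poses are not given: they have to be found in the camera images.
- dryer: Slide-drying box, fixed to the bench. Origin on the bench under the lever's pin; x points from pin to box, z up. Base plate 10 mm thick, 100 mm wide, x -180 to 205 mm. White open box 110 x 160 mm, rim 90 mm high, at x 85 to 195 mm, flap on top. The lever's long arm points along -x; its rubber stop stands at x = -158 mm, top 37 mm high. Nothing stands under the paddle.
- notch (a point): Where the axis of the lever's pin lies, midway between the two notched steel cheeks (each 44 mm long, 10 mm thick), 100 mm above the bench. The notches are open at the top.
- lever: Loose aluminium lever, 0.5 kg, its 12 mm pin lying in the notches. Origin at the pin's middle; at rest z is vertical, x along the dryer's x. Arm 24 mm wide, 10 mm thick, at rest sloping up 0.28 rad to the paddle. Its steel toe, 70 mm past the pin, lies under the flap's lip; a counterweight returns it when let go. On its stop, z leans about 0.63 rad from vertical.
- paddle (a point): Centre of the upper face of the lever's paddle, a flat square 50 x 50 x 10 mm, 215 mm from the pin. At rest 164 mm above the bench, 205 mm out from the pin (level); on the stop about 31 mm above the bench, 200 mm out; in between it follows an arc about the pin. Pressing takes about 2 to 6 N until the stop is met.
- flap_lip (a point): Middle of the lower front edge of the heavy flap: a steel plate 138 x 170 x 12 mm, about 1.7 kg, hinged along the box's far edge (dryer x = 195 mm, 96 mm high), black knob 26 mm wide, 24 mm tall on top. The lip is 140 mm from the hinge: 90 mm above the bench when shut, about 131 mm with the lever on its stop. The flap falls shut by its own weight.
- jar: Loose amber glass jar with a white cap, 48 mm across, 65 mm tall; origin at the centre of its underside. To be left alone.
- slidebox: Loose grey plastic slide box, 85 x 45 x 32 mm, long side along its x; origin at the centre of its underside. To be left alone.
- objective: Loose steel microscope objective standing on its wide end, 34 mm across, 48 mm tall; origin at the centre of its underside. To be left alone.

How it is judged:
By the outcome, as a careful person would: the job done as asked, in the order asked, and still so for the second after the job is handed in, while the arm keeps its last pose, push and grip.
It also fails if it takes over 32 s, if anything falls off the work surface, if the arm or the gripper's body presses on something with over 40 N, if the wrist force passes 120 N, or if a joint passes its speed limit or range.

## Robot

A 6-joint arm with a two-finger parallel gripper is mounted at the origin on the work surface. World frame = base frame: x ahead of the robot, y to its left, z up, the work surface at z = 0. Lengths are in m, angles in rad, forces in N, time in s.
With the tool pointing down it reaches from about 0.275 to 1 m from the base axis. Payload 8.4 kg.
Tool frame: the origin (TCP) lies at the very end of the fingers, on their centre line; the grasp point (between the pads) lies 19 mm behind it; z points along the fingers, y is the direction in which the jaws open and shut (so a half turn about z gives the same grasp; the last joint's range is limited). The gripper opens to 85 mm and grips with 20 to 120 N. Pads are 22 mm wide; open, the fingers measure 114 mm over their backs; the gripper's body (76 mm by 85 mm) begins 54 mm behind the grasp point. The pads swing forward as they close: fully open they stand 13 mm farther back than shut.
Start: joints at [-1.306, 0.353, 1.633, -0, 1.155, -0.002], TCP at [0.165, -0.603, 0.231] pointing down, gripper open.
Joint ranges: [-2.63, 2.63], [-0.92, 2.1], [0.06, 2.66], [-1.3, 4.44], [0, 2.69], [-3.02, 3.02]. Speed limits (rad/s): [2.22, 2.22, 2.79, 3.14, 3.14, 3.14].

## Interface

Orientations are given as a 3x3 rotation matrix whose columns are the frame's x, y, z axes.
In Python, from bench import monitor, vision, order gives the robot as it stands.
- The arm moves only by the tool servo_tool, never from a script. Its argument "deltas" is a list of rows, each a list of 7 numbers: the shift along the tool's x, y, z in cm, then the turn, a rotation vector about the tool's x, y, z in degrees, then the closure, from 0 (fully open) to 1 (shut). A call has 1 to 10 rows; each row is the pose to reach, as a shift and turn from the pose commanded when the call began, along the tool's axes at that moment; what a row does not reach only later rows make up. A row lasts 1/12 s, in which the tool goes at most 41.7 mm and 7.16 degrees, less where a joint would pass 70% of its speed; a pose out of reach is approached as far as the arm can. A call with a gripper value outside its range is refused whole. The fingers move at their own pace and stop on an object; "squeeze" is the grip in N (left out, the last holds). Time passes only in rows, so rows that repeat a pose let the fingers close. It gives the time, the measured TCP pose, the force and the opening at its end, in the units of the state.
- monitor.sense(): the state, without advancing time (a new reading comes with each control period).
- vision.grab_frame(name): name is "side" or "top"; returns (picture, depth): 384x512x3 uint8, red, green, blue; 384x512 float32, m along the optical axis (not along the pixel's ray), 0 where there is no reading.
- vision.get_calibration(name): a dict with "vertical_fov" (degrees; the focal length in pixels is half the picture's height over the tangent of half this angle, whatever the lens; pixels are square), "cx", "cy" (the principal point, pixels), "extrinsics" (4x4, takes a point from camera to world coordinates). Camera axes: x right, y down, z forward; pixel columns grow to the right and rows downward; lengths in m; the calibration is good to about 2 mm. A picture is of the moment at which its call begins. get_calibration takes no time and is no camera call.
- order.hand_in(): hands the job in, once; it reports no verdict.
The state is a dict: "time_s": time; "joints": joint angles; "joint_velocities": joint speeds; "tau": joint torques, N m; "ee_pos": TCP position; "orientation": TCP orientation; "ft_force": force on the tool from outside, world axes, zero at the start; "moment": the same for the moment, N m; "gripper_width": opening from 0.0 (shut) to 1.0 (fully open).
Only numpy, scipy, OpenCV 4.12 (cv2) and the standard library are available. Lean on these libraries where they do the work, as an engineer would, in place of code of your own. Each camera call takes 0.05 s, during which the arm holds its last target. There are 200 camera calls.

## Working session

There is one attempt and no reset: what is moved stays moved. The work goes in short steps, Python scripts to look and compute and a tool call to move; the robot and the scene stay as the last step left them, time stands still between calls to the robot, and variables do not carry over. Pictures are saved under pics/ and viewed, about 8 in all and at most 12, crops included, and the job is handed in when it is done.

Besides the shell and the picture viewer there is one more tool, called after "Emit:" by a JSON object that holds its "name" and its "arguments", one argument or row to a line. servo_tool: Moves the arm, as the interface text tells. Its arguments: {"type":"object","properties":{"deltas":{"type":"array","items":{"type":"array","items":{"type":"number"}}},"squeeze":{"type":"number"}},"required":["deltas"]}

```bash
mkdir -p pics; cat > h.py <<'E'
import numpy as np,cv2
from bench import monitor,vision,order
def grab(n,save=None):
    p,d=vision.grab_frame(n)
    if save: cv2.imwrite('pics/'+save,p[:,:,::-1])
    c=vision.get_calibration(n); f=192/np.tan(np.radians(c['vertical_fov']/2))
    v,u=np.mgrid[:384,:512]
    P=np.stack([(u-c['cx'])/f*d,(v-c['cy'])/f*d,d,np.ones_like(d)],-1)@np.array(c['extrinsics']).T
    P=P[...,:3]; P[d==0]=np.nan
    return p,P,c
E
python3 - <<'E'
from h import *
for n in('side','top'):
    p,P,c=grab(n,n+'1.png'); np.save(n+'.npy',P); print(n,np.round(c['extrinsics'],3).tolist(),c['vertical_fov'])
s=monitor.sense();print(s['time_s'],s['ee_pos'],np.round(s['orientation'],3).tolist(),s['ft_force'])
E
```

```text
side [[0.712, -0.511, 0.481, 0.262], [-0.702, -0.533, 0.472, -0.333], [0.015, -0.674, -0.738, 0.66], [0.0, 0.0, 0.0, 1.0]] 53.553826960515764
top [[-0.001, -0.997, 0.076, 0.538], [-1.0, -0.001, -0.023, 0.034], [0.023, -0.076, -0.997, 0.918], [0.0, 0.0, 0.0, 1.0]] 47.59628677511001
0.1 [ 0.16464766 -0.60247802  0.23062529] [[0.965, 0.264, -0.0], [0.264, -0.965, 0.001], [0.0, -0.001, -1.0]] [-0.18939031 -0.01275605 -0.39653059]
```

View pics/top1.png

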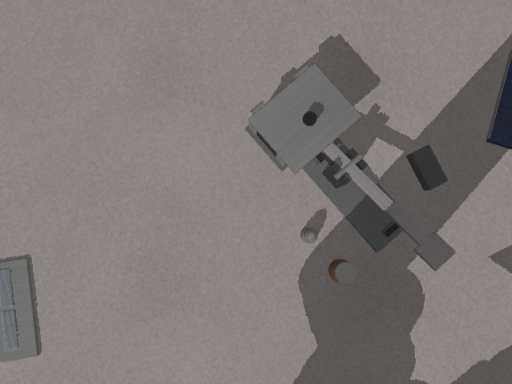

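View pics/side1.png

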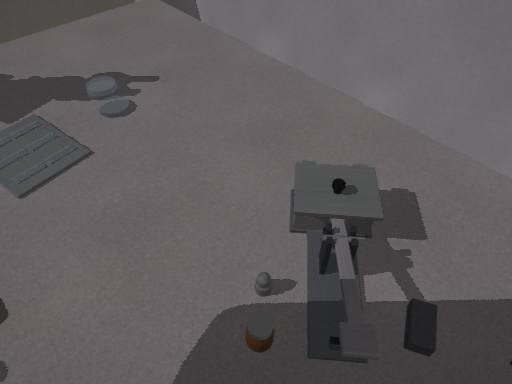

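The top view shows the paddle at about (435,251), the pin at about (348,166), the flap knob at (310,118), the jar at (343,271), the slide box at (427,168) and the objective at (309,235).

```bash
python3 - <<'E'
from h import *
P=np.load('top.npy')
for n,(u,v) in dict(paddle=(435,251),pin=(348,166),knob=(310,118),jar=(343,271),sb=(427,168),obj=(309,235),arm=(405,222)).items():
    print(n,np.round(np.nanmedian(P[v-2:v+3,u-2:u+3].reshape(-1,3),0),3))
# paddle fit
r=P[225:280,405:465]; m=(r[...,2]>.14)&(r[...,2]<.19); Q=r[m]
Q=Q[np.isfinite(Q[:,0])]; 
rect=cv2.minAreaRect((Q[:,:2]*1000).astype(np.float32)); print('rect',rect,len(Q))
# flap plate: z ~ 0.10
r=P[55:185,235:375]; m=abs(r[...,2]-.102)<.006; Q=r[m]; print('flap',cv2.minAreaRect((Q[:,:2]*1000).astype(np.float32)),Q.mean(0))
for n in('jar','sb'):pass
E
```

```text
paddle [ 0.496 -0.289  0.167]
pin [ 0.652 -0.154  0.107]
knob [ 0.739 -0.08   0.128]
jar [ 0.452 -0.15   0.066]
sb [ 0.658 -0.334  0.034]
obj [ 0.522 -0.087  0.049]
arm [ 0.546 -0.245  0.148]
rect ((511.5188903808594, -276.4990539550781), (87.03526306152344, 50.87067413330078), 41.312923431396484) 1167
flap ((719.56689453125, -97.18215942382812), (228.2930450439453, 171.06346130371094), 40.82669448852539) [ 0.74054519 -0.07657329  0.10356044]
```

Emit:
{"name": "servo_tool", "arguments": {
  "deltas": [
    [4, -2.1, 0, 0, 0, -3, 1],
    [8, -4.3, 0, 0, 0, -5, 1],
    [12, -6.4, 0, 0, 0, -8, 1],
    [16, -8.6, 0, 0, 0, -10, 1],
    [20, -10.8, 0, 0, 0, -13, 1],
    [24, -12.9, 0, 0, 0, -16, 1],
    [28, -15, 0, 0, 0, -18, 1],
    [32, -17.2, 0, 0, 0, -21, 1],
    [36, -19.4, 0.5, 0, 0, -23, 1],
    [40.2, -21.6, 1, 0, 0, -25.7, 1]
  ],
  "squeeze": 30
}}

```text
time_s: 0.93
ee_pos: [0.4677, -0.3143, 0.2249]
orientation: [[0.754, 0.657, 0.0], [0.657, -0.754, -0.0], [0.0, 0.0, -1.0]]
ft_force: [0.1, -0.4, -0.2]
gripper_width: -0.001
```

Emit:
{"name": "servo_tool", "arguments": {
  "deltas": [
    [0, 0, 1, 0, 0, 0, 1],
    [0, 0, 1, 0, 0, 0, 1],
    [0, 0, 1, 0, 0, 0, 1],
    [0, 0, 1, 0, 0, 0, 1],
    [0, 0, 1, 0, 0, 0, 1],
    [0, 0, 1, 0, 0, 0, 1]
  ]
}}

```text
time_s: 1.43
ee_pos: [0.4659, -0.317, 0.2153]
orientation: [[0.756, 0.654, 0.0], [0.654, -0.756, -0.0], [0.0, 0.001, -1.0]]
ft_force: [0.3, -0.6, 0.4]
gripper_width: -0.003
```

```bash
python3 - <<'E'
from h import *
p,P,c=grab('side','side2.png'); cv2.imwrite('pics/s2c.png',cv2.resize(p[200:384,250:450,::-1],None,fx=3,fy=3))
s=monitor.sense();print(s['time_s'],s['ee_pos'],np.round(s['orientation'],3).tolist(),s['ft_force'],s['gripper_width'],s['joints'])
E
```

```text
1.4833 [ 0.46601193 -0.31690312  0.21523459] [[0.756, 0.655, 0.0], [0.655, -0.756, -0.0], [0.0, 0.001, -1.0]] [ 0.36141048  0.62435334 -0.3429226 ] -0.0016979136736556995 [-5.99817830e-01  2.74255419e-01  1.78333131e+00 -7.91538699e-05
  1.08348337e+00  2.57460553e-01]
```

View pics/s2c.png

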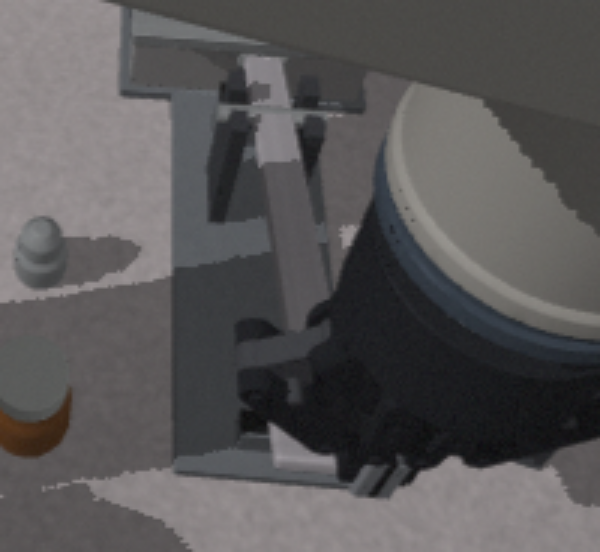

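Emit:
{"name": "servo_tool", "arguments": {
  "deltas": [
    [2, -0.1, 0, 0, 0, 0, 1],
    [4.1, -0.15, 0, 0, 0, 0, 1],
    [4.1, -0.15, 0, 0, 0, 0, 1],
    [4.1, -0.15, 0, 0, 0, 0, 1],
    [4.1, -0.15, 0, 0, 0, 0, 1]
  ]
}}

```text
time_s: 1.9
ee_pos: [0.4961, -0.2884, 0.2149]
orientation: [[0.755, 0.656, -0.0], [0.656, -0.755, -0.0], [-0.0, 0.0, -1.0]]
ft_force: [-0.1, -0.1, -0.4]
gripper_width: -0.001
```

Emit:
{"name": "servo_tool", "arguments": {
  "deltas": [
    [0, 0, 1.5, 0, -6, 0, 1],
    [0, 0, 3, 0, -11, 0, 1],
    [0, 0, 3.8, 0, -16, 0, 1],
    [0, 0, 5, 0, -16, 0, 1],
    [-0.3, 0, 6.1, 0, -13, 0, 1],
    [-0.5, 0, 7.2, 0, -10, 0, 1],
    [-0.7, 0, 8.2, 0, -7.4, 0, 1],
    [-0.9, 0, 9.3, 0, -4.6, 0, 1],
    [-1.0, 0, 10.4, 0, -1.7, 0, 1],
    [-1.0, 0, 11, 0, 0, 0, 1]
  ]
}}

```text
time_s: 2.73
ee_pos: [0.4884, -0.2956, 0.1046]
orientation: [[0.756, 0.654, 0.005], [0.654, -0.756, 0.002], [0.005, 0.002, -1.0]]
ft_force: [1.3, 2.1, 3.8]
gripper_width: 0.003
```

```bash
python3 - <<'E'
from h import *
p,P,c=grab('side'); cv2.imwrite('pics/s3c.png',cv2.resize(p[150:384,250:450,::-1],None,fx=2.5,fy=2.5))
s=monitor.sense();print(s['time_s'],s['ee_pos'],np.round(s['orientation'],3).tolist(),s['ft_force'])
E
```

```text
2.7833 [ 0.48770608 -0.29568751  0.10384319] [[0.757, 0.654, 0.004], [0.654, -0.757, 0.003], [0.005, 0.0, -1.0]] [1.76489356 1.04750663 2.45147342]
```

View pics/s3c.png

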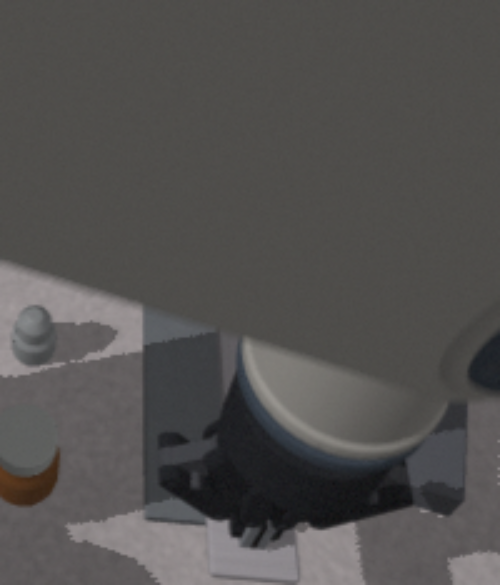

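Emit:
{"name": "servo_tool", "arguments": {
  "deltas": [
    [0, 0, 1.1, 0, 2.9, 0, 1],
    [0.1, 0, 2.2, 0, 5.7, 0, 1],
    [0.2, 0, 3.2, 0, 8.6, 0, 1],
    [0.3, 0, 4.3, 0, 11.5, 0, 1],
    [0.5, 0, 5.3, 0, 14.3, 0, 1],
    [0.8, 0, 6.1, 0, 17, 0, 1],
    [0.9, 0, 6.6, 0, 18, 0, 1],
    [1.0, 0, 7.0, 0, 19, 0, 1],
    [1.1, 0, 7.3, 0, 20, 0, 1],
    [1.1, 0, 7.3, 0, 20, 0, 1]
  ]
}}

```text
time_s: 3.62
ee_pos: [0.4967, -0.2884, 0.0317]
orientation: [[0.71, 0.654, 0.26], [0.615, -0.756, 0.224], [0.343, 0.001, -0.939]]
ft_force: [-1.4, -0.3, 2.7]
gripper_width: 0.001
```

```bash
python3 - <<'E'
from h import *
p,P,c=grab('side'); a=p[100:384,250:450,::-1]
p2,P2,c=grab('top'); b=p2[50:334,230:480,::-1]
cv2.imwrite('pics/c4.png',cv2.resize(np.hstack([a,b]),None,fx=1.75,fy=1.75))
s=monitor.sense();print(s['time_s'],s['ee_pos'],np.round(s['orientation'],3).tolist(),s['ft_force'])
np.save('top4.npy',P2)
E
```

```text
3.7167 [ 0.49689138 -0.28831006  0.03211695] [[0.71, 0.655, 0.258], [0.616, -0.756, 0.223], [0.341, 0.001, -0.94]] [-0.5623304  -1.23900243  1.69901465]
```

View pics/c4.png

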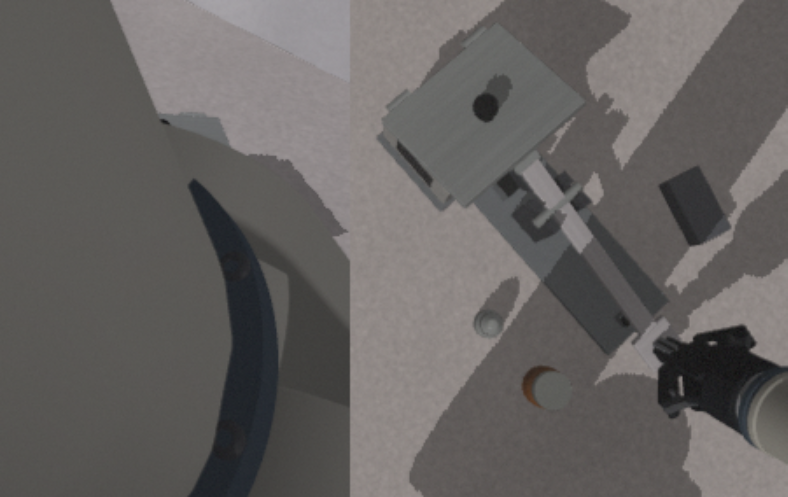

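The flap is up and the fingertips are on the paddle; the force (about 2–3 N) shows the stop isn't reached yet. I'll creep on.

Emit:
{"name": "servo_tool", "arguments": {
  "deltas": [
    [0, 0, 0.1, 0, 0, 0, 1],
    [0, 0, 0.2, 0, 0, 0, 1],
    [0, 0, 0.3, 0, 0, 0, 1],
    [0, 0, 0.3, 0, 0, 0, 1],
    [0, 0, 0.3, 0, 0, 0, 1]
  ]
}}

```text
time_s: 4.13
ee_pos: [0.4977, -0.2877, 0.0307]
orientation: [[0.709, 0.657, 0.259], [0.618, -0.754, 0.223], [0.341, 0.002, -0.94]]
ft_force: [-15.2, -6.2, 22.8]
gripper_width: 0.001
```

```bash
python3 - <<'E'
from h import *
s=monitor.sense();print(s['time_s'],s['ee_pos'],s['ft_force'])
p,P,c=grab('top','top5.png')
O=np.array([.651,-.1545]);d=np.array([.755,.656]);n=np.array([-.656,.755])
X=(P[...,:2]-O)@d;Y=(P[...,:2]-O)@n;Z=P[...,2]
for lo in np.arange(.055,.19,.015):
    m=(X>lo)&(X<lo+.005)&(abs(Y-.05)<.02)&(Z>.06); print(round(lo+.0025,3),np.round(np.median(Z[m]),4) if m.any() else None)
for lo in np.arange(-.17,-.02,.02):
    m=(X>lo)&(X<lo+.005)&(abs(Y)<.007); print('arm',round(lo+.0025,3),np.round(np.median(Z[m]),4))
E
```

```text
4.1333 [ 0.49770954 -0.28773083  0.03067701] [-15.20347224  -6.23631271  22.84172934]
0.058 None
0.073 0.1425
0.088 0.1381
0.103 0.1333
0.118 0.1284
0.133 0.1237
0.148 0.1191
0.163 0.1149
0.178 0.1099
0.193 0.1052
arm -0.168 0.0453
arm -0.148 0.0517
arm -0.128 0.0592
arm -0.108 0.0652
arm -0.088 0.0731
arm -0.068 0.0795
arm -0.048 0.0142
arm -0.028 0.0963
```

On the stop (28 N, arm slope 0.35 rad, lip about 131 mm). I'll ease the push a little for a moderate hold.

Emit:
{"name": "servo_tool", "arguments": {
  "deltas": [
    [0, 0, -0.1, 0, 0, 0, 1],
    [0, 0, -0.1, 0, 0, 0, 1],
    [0, 0, -0.1, 0, 0, 0, 1],
    [0, 0, -0.1, 0, 0, 0, 1],
    [0, 0, -0.1, 0, 0, 0, 1],
    [0, 0, -0.1, 0, 0, 0, 1]
  ]
}}

```text
time_s: 4.68
ee_pos: [0.4977, -0.2877, 0.0309]
orientation: [[0.709, 0.656, 0.259], [0.617, -0.755, 0.223], [0.341, 0.002, -0.94]]
ft_force: [-10.1, -5.1, 12.2]
gripper_width: 0.0
```

```bash
python3 - <<'E'
from h import *
p,P,c=grab('top','top6.png')
s=monitor.sense();print(s['time_s'],s['ee_pos'],s['ft_force'])
for n,(u,v) in dict(jar=(343,271),sb=(427,168),obj=(309,235),pin=(348,166)).items():
    print(n,np.round(np.nanmedian(P[v-2:v+3,u-2:u+3].reshape(-1,3),0),3))
E
```

```text
4.7333 [ 0.49767112 -0.28769395  0.03089972] [-8.69129211 -5.18384266 12.61685654]
jar [ 0.452 -0.15   0.067]
sb [ 0.659 -0.335  0.033]
obj [ 0.522 -0.087  0.049]
pin [ 0.652 -0.154  0.107]
```

View pics/top6.png

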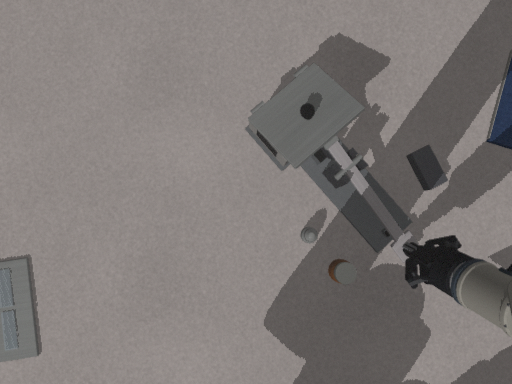

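The final top view shows the flap raised (knob at 308,111), the pin in its notches at (350,165), the fingertips holding the paddle near (408,246), and the jar, slide box and objective where they were. The push is steady at about 16 N, so I'm handing in.

```bash
python3 -c "
from h import *
print(order.hand_in())"
```

```text
the job is handed in; nothing more can be done
None
```

The paddle is down on its stop and the flap is open. I pressed it with closed fingertips, following the lever's arc, and handed in at 4.7 s while still holding it with about 16 N.

- **Lever:** the arm slopes 0.35 rad down to the paddle, as expected on the stop. The fingertips are 31 mm above the bench and the pin still reads in its notches.
- **Flap:** I put the lip at about 131–133 mm, worked out from the height of the flap's top face (131 mm expected).
- **Other objects:** the jar, slide box and objective read within about 1 mm of where they started.
- **Force:** the push peaked at about 28 N at the stop, then I eased it. About 10 N of the final push is sideways, towards the robot.
- **What disagreed:** the first approach move stopped 41 mm short, and I corrected that before touching anything. One depth reading along the arm (14 mm high, 48 mm from the pin) was off; I took it for the base plate seen past the arm and ignored it.

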